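# Register a new purifier filter with its key

### The job

The new filter is in the water purifier: raise the tipped-out front panel until it is fully shut, then pick the blue filter key off the wooden coaster by its white grip and hold its flat underside flush on the outlined reader field of the sloped console, centred and running lengthwise up and down the slope like the outline. Press lightly, do not change the console's tilt, and leave the cups, bottle, creamer and old filter where they stand. Finish while still holding the key in the gripper against the reader: do not let go.

Things in the scene. Friction and masses are not known exactly. Their poses are not given: they have to be found in the camera images.
- purifier: slim white water purifier, fixed on the slab, 160 wide, 290 deep, 285 high. Origin: centre of its underside. Its x axis points from its front to its back, y to the left seen by someone facing its front, z up. The front 145 mm is lower (top at 200 above the slab); there sits the console, and beneath it the filter bay closed by the front panel; the rear 140 mm is a housing 285 high
- front_panel (a joint): opening angle of the purifier's white front panel (158 wide, 172 high, 12 thick), hinged along its lower edge and tipping out towards the robot: 0 = shut and upright, up to 1.0 rad open; it starts 0.5 to 0.9 open. The hinge is stiff: the panel stays where it is left, and about 3 to 5 N pushed square on it near the free edge moves it
- front_panel_edge (a point): middle of the panel's free (upper) edge, on its outer face. Axes of the panel: z from the hinge to the free edge, x through the panel's thickness from the outer face inwards, y along the edge
- front_panel_hinge (a point): middle of the panel's hinge line, 22 above the slab, 6 inside the outer face; same axes as the panel
- console (a joint): tilt of the console from level, rad; it starts somewhere from 0.30 to 0.62 and stays there (friction hinge along its front edge that gives way only to more than about 35 N)
- reader (a point): centre of the reader field on the console's face: a grey-blue field with a white outline, 72 up the slope by 52 across, on a black plate 115 by 136 by 16. z axis: square out of the face, up and towards the robot; x: straight up the slope; y: level, across. About 232 to 246 above the slab. The face is flat all round the field, at least 11 beyond the outline on the low side, 32 on the high side and 42 at either side
- key_mid (a point): centre of the white grip of the filter key, 20 above the key's underside. The key (30 to 70 g) is a blue plate 64 by 44 by 5 with an upright grip standing along its middle, 40 long, 12 thick, rising 30 above the plate. x: along the plate and the grip; y: across the grip (the way to pinch it); z: up out of the plate. It lies flat on the coaster
- key: the filter key itself; origin: centre of its flat underside, axes as key_mid. Gripped lightly (about 4 N) it swivels about y between the finger pads, so pressing it on a face lays it flat; gripped with 10 N or more it hardly swivels
- key_face (a point): centre of the key's flat underside, axes as key_mid
- coaster: round wooden coaster, 112 across, 10 high, fixed; origin: centre of its underside
- creamer: small glass creamer, 64 across, 72 high, with a handle; loose; origin: centre of its underside; stands beside the coaster
- cup1: steel cup, 72 across at the rim, 85 high, loose, on a low wooden tray at the back right; origin: centre of its underside
- cup2: steel cup as cup1, the middle of the row
- cup3: steel cup as cup1, the last of the row
- bottle: empty clear plastic bottle with a blue twist cap, 64 across, 200 high, light and easily toppled, left of the purifier; origin: centre of its underside
- old_filter: used filter cartridge standing upright, 60 across, 166 high, left of the purifier's front; origin: centre of its underside
Mind the look-alikes: they are no part of the job. What is shaped like the key but orange or pink is not meant.

How it is judged:
On the way, in this order (a step that is already met when the one before it is completed fails the run):
1. the front panel is fully shut (value of joint front_panel below 0.04 rad), for 0.2 s.
2. the key is lifted clear off the coaster in the gripper (height (world z) of key_face above 0.05 m and contact force between the fingers and key above 1 N and contact force between purifier and key below 0.5 N), for 0.2 s.
At the end, for the whole second after the job is handed in: Front panel shut (under 0.04 rad); the key held in the gripper and at rest, its underside flush on the reader face (within 0.05 rad and 2 mm), centred on the field within 10 mm, turned within 0.12 rad of the outline, pressed with 1 to 20 N; the console where it was (within 6 mm) (value of joint front_panel below 0.04 rad and contact force between the fingers and key above 1 N and contact force between key and purifier between 1 and 20 N and angle between the z axis of key_face and the z axis of reader, either way round below 0.05 rad and angle between the x axis of key_face and the x axis of reader, either way round below 0.12 rad and z of key_face in the frame of reader below 0.002 m and distance between key_face and reader below 0.01 m and distance of reader from where it was at the start of the episode below 0.006 m and linear speed of key below 0.02 m/s); the arm keeps its last pose, push and grip.
It fails at once if a cup, the bottle, the creamer or the old filter is moved by more than 30 mm (distance of any of cup1, cup2, cup3, bottle, creamer, old_filter from where it was at the start of the episode above 0.03 m).
It also fails if it takes over 58 s, if anything falls off the work surface, if the arm or the gripper's body presses on something with over 40 N, if the wrist force passes 120 N, or if a joint passes its speed limit or range.

### The arm

A 6-joint arm with a two-finger parallel gripper is mounted at the origin on the work surface. World frame = base frame: x ahead of the robot, y to its left, z up, the work surface at z = 0. Lengths are in m, angles in rad, forces in N, time in s.
With the tool pointing down it reaches from about 0.425 to 0.95 m from the base axis. Payload 3.5 kg.
Tool frame: the origin (TCP) lies on the centre line of the jaws, within the pads' length; the fingertips stand 14 mm ahead of it and the grasp point (between the pads) lies 5 mm behind it (ctrl.finger_overhang is the distance from the TCP to the fingertips, in m); z points along the fingers, y is the line along which they close (so a half turn about z gives the same grasp; the last joint's range is limited). The gripper opens to 85 mm and grips with 20 to 120 N. Pads are 22 mm wide; open, the fingers measure 114 mm over their backs; the gripper's body (76 mm by 85 mm) begins 54 mm behind the grasp point. The pads swing forward as they close: fully open they stand 13 mm farther back than shut.
Start: joints at [-1.325, 0.286, 1.577, -0, 1.279, -0.15], TCP at [0.26, -0.623, 0.245] pointing down, gripper open.
Joint ranges: [-2.77, 2.77], [-0.9, 2.22], [0.21, 2.48], [-1.53, 4.67], [0.24, 2.81], [-2.84, 2.84]. Speed limits (rad/s): [2.79, 2.79, 3.14, 3.14, 3.14, 3.14].

### API

Orientations are given as a unit quaternion [x, y, z, w].
In Python, from plant import ctrl gives the robot as it stands.
- The arm moves only by the tool send_rows, never from a script. Its argument "moves" is text: rows parted by semicolons, each of 7 numbers parted by spaces: the turn, a rotation vector about the tool's x, y, z in units of 360 degrees (1.0 is 360 degrees), then the shift along the tool's x, y, z in units of 20 cm (1.0 is 20 cm), then the gripper's target within -1 to 1 (fully open at 1, half-way at 0, shut at -1). A call has 1 to 12 rows; each row is the pose to reach, as a shift and turn from the pose commanded when the call began, along the tool's axes at that moment, turning the shorter way round; what a row does not reach only later rows make up. A row lasts 1/8 s, in which the tool goes at most 62.5 mm and 10.7 degrees, less where a joint would pass 70% of its speed; a pose out of reach is approached as far as the arm can. A call with a number of a shift or a turn outside -1 to 1 is refused whole. A call with a gripper value outside its range is refused whole. The fingers move at their own pace and stop on an object; "newtons" is the grip in N (left out, the last holds). Time passes only in rows, so rows that repeat a pose let the fingers close. It gives the time, the measured TCP pose, the force, the opening and the grip force at its end, in the units of the state.
- ctrl.get_state(): the state, without advancing time (a new reading comes with each control period).
- ctrl.read_camera(name): name is "scene" or "top"; returns a dict with "image" (400x640x3 uint8, red, green, blue), "fovy" (degrees; the focal length in pixels is half the picture's height over the tangent of half this angle, whatever the lens; pixels are square), "cx", "cy" (the principal point, pixels), "distortion" ([k1, k2, p1, p2, k3] as OpenCV has them; the pictures are not rectified), "extrinsics" (4x4, takes a point from camera to world coordinates). Camera axes: x right, y up, looking along -z (the intrinsics and any distortion apply to the point x, -y, -z); pixel columns grow to the right and rows downward; lengths in m; the calibration is good to about 2 mm. A picture is of the moment at which its call begins. There is no depth.
- ctrl.sign_off(): hands the job in; it is judged then, once.
The state is a dict: "time": time; "qpos": joint angles; "dq": joint speeds; "joint_efforts": joint torques, N m; "eef_pos": TCP position; "tcp_rot": TCP orientation; "contact_force": force on the tool from outside, world axes, zero at the start; "wrist_torque": the same for the moment, N m; "opening": opening from 0.0 (shut) to 1.0 (fully open); "finger_force": force on a finger pad.
Only numpy, scipy, OpenCV 4.12 (cv2) and the standard library are available. Lean on these libraries where they do the work, as an engineer would, in place of code of your own. Each camera call takes 0.05 s, during which the arm holds its last target. There are 200 camera calls.

## Working session

There is one attempt and no reset: what is moved stays moved. The work goes in short steps, Python scripts to look and compute and a tool call to move; the robot and the scene stay as the last step left them, time stands still between calls to the robot, and variables do not carry over. Pictures are saved under pics/ and viewed, at most 10 in all, crops included, and the job is handed in when it is done.

Besides the shell and the picture viewer there is one more tool, called after "Call:" as a command line: name --argument value ..., lists and objects as JSON in quotes. send_rows: Moves the arm, as the interface text tells. Its arguments: {"type":"object","properties":{"moves":{"type":"string"},"newtons":{"type":"number"}},"required":["moves"]}

```bash
mkdir -p pics
cat > h.py <<'E'
import numpy as np, cv2, pickle
from scipy.spatial.transform import Rotation as R
def snap(name):
    from plant import ctrl
    c=ctrl.read_camera(name); pickle.dump(c,open(f'{name}.pkl','wb')); return c
def load(n): return pickle.load(open(f'{n}.pkl','rb'))
def K(c):
    f=200/np.tan(np.radians(c['fovy'])/2); return np.array([[f,0,c['cx']],[0,f,c['cy']],[0,0,1]])
def ray(c,uv):
    uv=np.array(uv,float).reshape(-1,1,2)
    p=cv2.undistortPoints(uv,K(c),np.array(c['distortion'])).reshape(-1,2)
    T=np.array(c['extrinsics']); d=np.c_[p[:,0],-p[:,1],-np.ones(len(p))]@T[:3,:3].T
    return T[:3,3],d/np.linalg.norm(d,axis=1)[:,None]
def onz(c,uv,z):
    o,d=ray(c,uv); return o+d*((z-o[2])/d[:,2])[:,None]
def onplane(c,uv,p,n):
    o,d=ray(c,uv); return o+d*(((p-o)@n)/(d@n))[:,None]
def tri(a,ua,b,ub):
    o1,d1=ray(a,ua);o2,d2=ray(b,ub);out=[]
    for x,y in zip(d1,d2):
        s=np.linalg.lstsq(np.c_[x,-y],o2-o1,rcond=None)[0]; p,q=o1+s[0]*x,o2+s[1]*y
        out.append(np.r_[(p+q)/2,np.linalg.norm(p-q)])
    return np.array(out)
def proj(c,P):
    T=np.array(c['extrinsics']); q=(np.atleast_2d(P)-T[:3,3])@T[:3,:3]; q=q*[1,-1,-1]
    return cv2.projectPoints(q,np.zeros(3),np.zeros(3),K(c),np.array(c['distortion']))[0].reshape(-1,2)
E
python3 - <<'E'
from h import *
for n in ('scene','top'):
    c=snap(n); cv2.imwrite(f'pics/{n}0.png',c['image'][:,:,::-1]); print(n,c['fovy'],c['cx'],c['cy'],c['distortion']);print(np.round(c['extrinsics'],3))
from plant import ctrl
s=ctrl.get_state();print(s['time'],s['eef_pos'],s['tcp_rot'],ctrl.finger_overhang)
E
```

```text
scene 44.18930989579901 319.9959034147936 204.48912070531875 [-0.07394199  0.          0.          0.          0.        ]
[[ 0.299 -0.744  0.597  1.33 ]
 [ 0.954  0.236 -0.184 -0.232]
 [-0.004  0.625  0.781  1.143]
 [ 0.     0.     0.     1.   ]]
top 46.88795275595258 325.1289462537022 199.89366200274063 [-0.13137026  0.          0.          0.          0.        ]
[[ 0.004  0.994 -0.109  0.415]
 [-1.     0.003 -0.011 -0.025]
 [-0.011  0.109  0.994  1.371]
 [ 0.     0.     0.     1.   ]]
0.1 [ 0.26014917 -0.62221988  0.24405775] [ 9.80476751e-01  1.96632009e-01 -5.42235088e-05 -1.09142502e-03] 0.014
```

View pics/scene0.png

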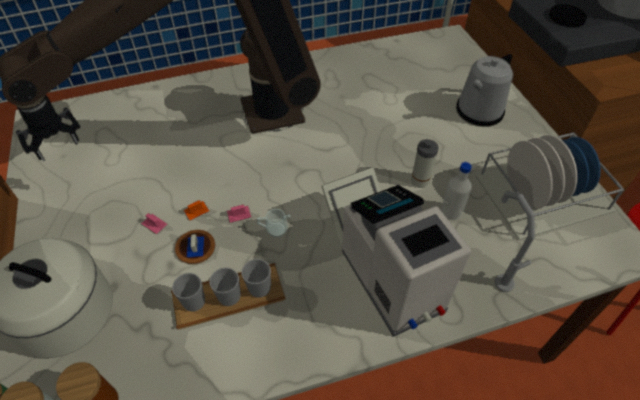

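View pics/top0.png

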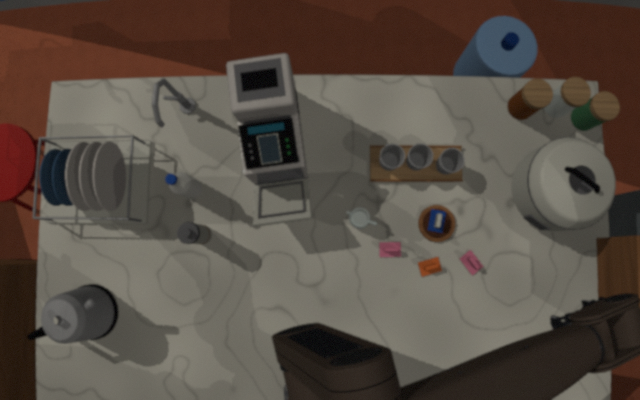

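The scene view looks back at the robot. The key is at about (195,243), the reader at (383,200) and the open panel at (352,190). In the top view the key is at (437,222), the reader at (269,149) and the panel at (282,202). I'll enlarge those areas.

Run:
```python
from h import *
t=load('top')['image'][:,:,::-1]; s=load('scene')['image'][:,:,::-1]
rs=lambda im,k:cv2.convertScaleAbs(cv2.resize(im,None,fx=k,fy=k,interpolation=cv2.INTER_CUBIC),alpha=1.4)
a=rs(t[105:230,230:320],4); b=rs(s[165:290,315:415],4)
cv2.imwrite('pics/pur.png',np.hstack([a,b]))
a=rs(t[200:245,410:465],7); b=rs(s[220:270,165:225],6)
h=max(a.shape[0],b.shape[0]); pad=lambda i:cv2.copyMakeBorder(i,0,h-i.shape[0],0,0,0)
cv2.imwrite('pics/key.png',np.hstack([pad(a),pad(b)]))
```

```text
(no output)
```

View pics/pur.png

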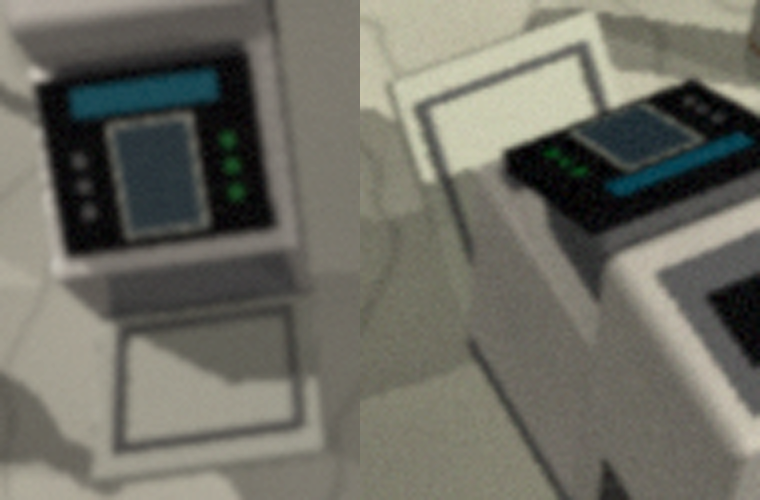

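View pics/key.png

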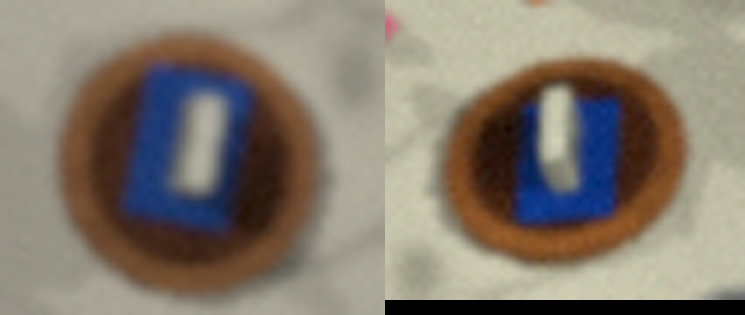

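Both crops are clear. In the top crop the reader outline corners are at (106,120), (192,113), (210,230) and (124,240). The panel's free edge runs from (93,478) to (322,447). The key's blue plate and white grip show in both views, near the centre of the coaster.

Run:
```python
from h import *
T,S=load('top'),load('scene')
cv=lambda p,k,o:(np.array(p,float)+.5)/k-.5+np.array(o)
ft=cv([(106,120),(192,113),(210,230),(124,240)],4,(230,105))
fs=cv([(343,140),(270,170),(212,133),(292,104)],4,(315,165))
P=tri(T,ft,S,fs);print('field TL TR BR BL\n',P.round(4));Q=P[:,:3];c=Q.mean(0)
print('ctr',c,'len',np.linalg.norm(Q[0]-Q[3]),np.linalg.norm(Q[1]-Q[2]),np.linalg.norm(Q[0]-Q[1]),np.linalg.norm(Q[3]-Q[2]))
up=(Q[0]+Q[1]-Q[2]-Q[3]);up/=np.linalg.norm(up);print('up',up,'tilt',np.arcsin(up[2]),'yaw',np.arctan2(up[1],up[0]))
yl=Q[0]+Q[3]-Q[1]-Q[2];print('yleft yaw',np.arctan2(-yl[0],yl[1]),yl)
pt=cv([(93,478),(322,447)],4,(230,105));ps=cv([(237,12),(33,84)],4,(315,165))
P=tri(T,pt,S,ps);print('panel edge y+,y-\n',P.round(4),np.linalg.norm(P[0,:3]-P[1,:3]))
# key
for n,c_,k,o,roi in (('top',T,1,0,(410,200,465,245)),('scene',S,1,0,(165,220,225,270))):
    x0,y0,x1,y1=roi; im=c_['image'][y0:y1,x0:x1]; hsv=cv2.cvtColor(im,cv2.COLOR_RGB2HSV)
    b=((hsv[...,0]>100)&(hsv[...,0]<130)&(hsv[...,1]>130)).astype(np.uint8)
    cs=max(cv2.findContours(b,0,2)[0],key=cv2.contourArea)
    hull=cv2.convexHull(cs); m=np.zeros_like(b);cv2.fillPoly(m,[hull],1)
    r=cv2.minAreaRect(hull);bx=cv2.boxPoints(r)+[x0,y0]
    X=onz(c_,bx,.015);print(n,'plate',X.mean(0).round(4),[round(float(np.linalg.norm(X[i]-X[i-1])),4) for i in range(4)],[round(float(np.degrees(np.arctan2(*(X[i]-X[i-1])[1::-1]))),1) for i in range(4)])
kt=cv([(150,62),(257,90),(232,235),(120,212)],7,(410,200));X=onz(T,kt,.015)
print('hand plate',X.mean(0),[np.linalg.norm(X[i]-X[i-1]).round(4) for i in range(4)],np.degrees(np.arctan2(*(X[0]-X[3])[1::-1])),np.degrees(np.arctan2(*(X[1]-X[2])[1::-1])))
gt=cv([(190,94),(226,97),(212,194),(172,188)],7,(410,200));X=onz(T,gt,.045)
print('grip top',X.round(4),X.mean(0))
gs=cv([(157,90),(187,84),(193,150),(157,160)],6,(165,220));X=onz(S,gs,.045);print('grip scene',X.round(4),X.mean(0))
ks=cv([(140,105),(236,100),(228,212),(130,222)],6,(165,220));X=onz(S,ks,.015);print('plate scene',X.round(4),X.mean(0))
```

```text
field TL TR BR BL
 [[0.6985 0.1573 0.2614 0.0018]
 [0.7043 0.1069 0.259  0.0037]
 [0.6384 0.0991 0.2187 0.0045]
 [0.6319 0.154  0.219  0.0047]]
ctr [0.66827709 0.12933869 0.23953535] len 0.07904414284551708 0.07766679704647814 0.05084407672337159 0.055297540694011514
up [0.84612655 0.07025018 0.52833207] tilt 0.5566348703828643 yaw 0.08283563593482894
yleft yaw 0.11490451289609308 [-0.01216269  0.10538418  0.00272241]
panel edge y+,y-
 [[0.4843 0.183  0.1413 0.0031]
 [0.5055 0.0288 0.1425 0.0018]] 0.15571329497908803
top plate [ 0.5026 -0.3405  0.015 ] [0.0433, 0.0619, 0.0435, 0.062] [78.7, -12.4, -101.2, 167.4]
scene plate [ 0.5029 -0.3402  0.015 ] [0.044, 0.0674, 0.0454, 0.0671] [-107.3, 172.1, 72.6, -9.1]
hand plate [ 0.50174651 -0.34116745  0.015     ] [np.float64(0.0651), np.float64(0.0472), np.float64(0.0626), np.float64(0.0487)] -12.416668306528742 -11.088758648873384
grip top [[ 0.5229 -0.3347  0.045 ]
 [ 0.5217 -0.3498  0.045 ]
 [ 0.4815 -0.3431  0.045 ]
 [ 0.4839 -0.3264  0.045 ]] [ 0.50249116 -0.33848912  0.045     ]
grip scene [[ 0.4843 -0.343   0.045 ]
 [ 0.4851 -0.3293  0.045 ]
 [ 0.5222 -0.3321  0.045 ]
 [ 0.5227 -0.3485  0.045 ]] [ 0.50356875 -0.33824471  0.045     ]
plate scene [[ 0.4674 -0.3549  0.015 ]
 [ 0.4781 -0.3113  0.015 ]
 [ 0.5388 -0.3247  0.015 ]
 [ 0.5309 -0.3684  0.015 ]] [ 0.50377483 -0.33982649  0.015     ]
```

```bash
cat > g.py <<'E'
import sys; from h import *
def Rt(yaw,a):
    return R.from_euler('z',yaw).as_matrix()@np.array([[np.cos(a),0,np.sin(a)],[0,-1,0],[np.sin(a),0,-np.cos(a)]]).T
def row(p,yaw,a,p0=None,R0=None):
    from plant import ctrl
    s=ctrl.get_state()
    if p0 is None: p0=np.array(s['eef_pos'])
    if R0 is None: R0=R.from_quat(s['tcp_rot']).as_matrix()
    d=R0.T@(np.array(p)-p0)/.2; w=R.from_matrix(R0.T@Rt(yaw,a)).as_rotvec()/(2*np.pi)
    print(p,yaw,a,'->',*np.r_[w,d].round(4))
E
python3 -c "
from h import *
M=np.array([[0.9947,.1,0]]);
print('coords: Rt cols check'); from g import Rt; print(Rt(0,.5).round(2))
from g import row
row([.40,-.46,.28],.12,0);row([.45,-.30,.28],.12,0)
row([.42,-.0,.25],.12,0,np.array([.40,-.46,.28]),Rt(.12,0))"
```

```text
coords: Rt cols check
[[ 0.88  0.    0.48]
 [ 0.   -1.    0.  ]
 [ 0.48  0.   -0.88]]
[0.4, -0.46, 0.28] 0.12 0 -> -0.0003 -0.0 0.0439 0.958 -0.4791 -0.1784
[0.45, -0.3, 0.28] 0.12 0 -> -0.0003 -0.0 0.0439 1.4971 -1.1209 -0.1768
[0.42, -0.0, 0.25] 0.12 0 -> 0.0 0.0 0.0 0.3746 -2.2715 0.15
```

Call:
send_rows --moves "0 0 0.044 0.96 -0.48 -0.18 -1; 0 0 0.044 0.96 -0.48 -0.18 -1; 0 0 0.044 0.96 -0.48 -0.18 -1; 0 0 0.044 0.96 -0.48 -0.18 -1; 0 0 0.044 0.96 -0.48 -0.18 -1"

```text
time: 0.72
eef_pos: [0.4018, -0.4585, 0.2816]
tcp_rot: [0.998, 0.061, 0.0, 0.0]
contact_force: [0.2, -0.3, -0.2]
opening: -0.004
finger_force: 0.0
```

Call:
send_rows --moves "0 0 0 0.25 -1 0 -1; 0 0 0 0.25 -1 0 -1; 0 0 0 0.25 -1 0 -1; 0 0 0 0.25 -1 0 -1"

```text
time: 1.23
eef_pos: [0.4258, -0.2538, 0.2807]
tcp_rot: [0.998, 0.06, -0.0, -0.0]
contact_force: [0.1, -0.2, 0.5]
opening: -0.002
finger_force: 0.0
```

Call:
send_rows --moves "0 0 0 0.1 -1 0.1 -1; 0 0 0 0.1 -1 0.1 -1; 0 0 0 0.1 -1 0.1 -1; 0 0 0 0.1 -1 0.1 -1; 0 0 0 0.1 -1 0.1 -1"

```text
time: 1.85
eef_pos: [0.4225, -0.0553, 0.2613]
tcp_rot: [0.998, 0.06, -0.0, 0.0]
contact_force: [-0.7, 0.0, 0.6]
opening: -0.001
finger_force: 0.0
```

```bash
python3 -c "
from g import *
row([.438,.095,.24],.12,0)
row([.438,.095,.135],.12,0)
p=np.array([.438,.095,.135]);u=np.array([np.cos(.12),np.sin(.12),0])
for d,z,a in [(.05,.138,.0),(.08,.15,.2),(.11,.168,.35),(.13,.178,.45),(.16,.185,.5)]: row(p+u*d+[0,0,z-.135],.12,a,p,Rt(.12,0))
"
```

```text
[0.438, 0.095, 0.24] 0.12 0 -> 0.0002 0.0 0.0 0.1669 -0.7367 0.1055
[0.438, 0.095, 0.135] 0.12 0 -> 0.0002 0.0 0.0 0.167 -0.7372 0.6305
[0.48764043 0.10098561 0.138     ] 0.12 0.0 -> 0.0 0.0 0.0 0.25 -0.0 -0.015
[0.51742469 0.10457698 0.15      ] 0.12 0.2 -> 0.0 0.0318 -0.0 0.4 0.0 -0.075
[0.54720895 0.10816834 0.168     ] 0.12 0.35 -> -0.0 0.0557 0.0 0.55 0.0 -0.165
[0.56706512 0.11056259 0.178     ] 0.12 0.45 -> 0.0 0.0716 0.0 0.65 -0.0 -0.215
[0.59684938 0.11415395 0.185     ] 0.12 0.5 -> 0.0 0.0796 -0.0 0.8 -0.0 -0.25
```

Call:
send_rows --moves "0 0 0 0.17 -0.74 0.1 -1; 0 0 0 0.17 -0.74 0.1 -1; 0 0 0 0.17 -0.74 0.1 -1; 0 0 0 0.17 -0.74 0.63 -1; 0 0 0 0.17 -0.74 0.63 -1; 0 0 0 0.17 -0.74 0.63 -1"

```text
time: 2.6
eef_pos: [0.4366, 0.0946, 0.1318]
tcp_rot: [0.998, 0.058, -0.004, -0.0]
contact_force: [-0.2, -0.3, -0.5]
opening: -0.001
finger_force: 0.0
```

Call:
send_rows --moves "0 0 0 0.1 0 0 -1; 0 0 0 0.18 0 -0.01 -1; 0 0 0 0.25 0 -0.015 -1; 0 0 0 0.25 0 -0.015 -1"

```text
time: 3.1
eef_pos: [0.4815, 0.1, 0.1418]
tcp_rot: [0.998, 0.06, -0.014, 0.002]
contact_force: [-33.3, -6.4, 27.8]
opening: -0.006
finger_force: 17.3
```

Contact force is along the panel, so the fingertips met its end edge. I'll back off and go lower.

Call:
send_rows --moves "0 0 0 -0.1 0 0 -1; 0 0 0 -0.28 0 0 -1; 0 0 0 -0.28 0 0 -1; 0 0 0 -0.28 0 0 -1"

```text
time: 3.6
eef_pos: [0.4348, 0.0948, 0.1405]
tcp_rot: [0.998, 0.059, 0.002, 0.0]
contact_force: [0.2, 0.1, -0.3]
opening: -0.001
finger_force: 0.0
```

Run:
```python
from h import *
t=snap('top');s=snap('scene')
rs=lambda im,k:cv2.convertScaleAbs(cv2.resize(im,None,fx=k,fy=k,interpolation=cv2.INTER_CUBIC),alpha=1.4)
a=rs(t['image'][105:230,230:320,::-1],4); b=rs(s['image'][165:290,315:415,::-1],4)
cv2.imwrite('pics/pur2.png',np.hstack([a,b]))
from plant import ctrl
print(ctrl.get_state()['eef_pos'],ctrl.get_state()['contact_force'])
```

```text
[0.43440725 0.09513664 0.1397606 ] [-0.28019792 -0.687259   -0.6143938 ]
```

View pics/pur2.png

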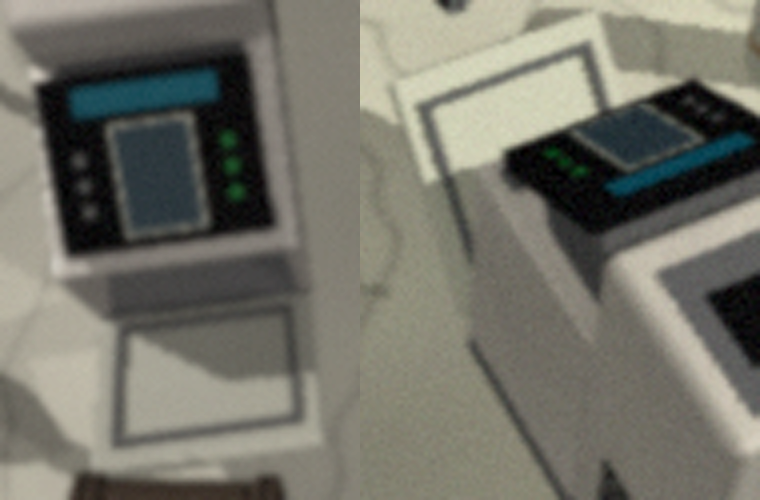

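The panel has hardly moved, and its upper edge is at the lower-left picture's (93,475)-(322,443). I'll push again about 25 mm lower.

```bash
python3 -c "
from g import *
from plant import ctrl
p=np.array(ctrl.get_state()['eef_pos']);u=np.array([np.cos(.12),np.sin(.12),0])
R0=R.from_quat(ctrl.get_state()['tcp_rot']).as_matrix()
row([p[0],p[1],.113],.12,0)
p[2]=.113
for d,z,a in [(.045,.113,.0),(.065,.12,.1),(.085,.133,.2),(.105,.15,.3),(.125,.165,.4),(.145,.175,.45),(.16,.18,.45)]: row(p+u*d+[0,0,z-.113],.12,a,p,Rt(.12,0))
"
```

```text
[np.float64(0.4344072533529267), np.float64(0.0951366374314514), 0.113] 0.12 0 -> 0.0001 -0.0005 -0.0002 -0.0004 -0.0001 0.1338
[0.47908364 0.10052369 0.113     ] 0.12 0.0 -> 0.0 0.0 0.0 0.225 0.0 0.0
[0.49893981 0.10291793 0.12      ] 0.12 0.1 -> -0.0 0.0159 0.0 0.325 -0.0 -0.035
[0.51879599 0.10531218 0.133     ] 0.12 0.2 -> 0.0 0.0318 -0.0 0.425 0.0 -0.1
[0.53865216 0.10770642 0.15      ] 0.12 0.3 -> 0.0 0.0477 0.0 0.525 0.0 -0.185
[0.55850833 0.11010066 0.165     ] 0.12 0.4 -> -0.0 0.0637 -0.0 0.625 -0.0 -0.26
[0.57836451 0.11249491 0.175     ] 0.12 0.45 -> 0.0 0.0716 0.0 0.725 -0.0 -0.31
[0.59325664 0.11429059 0.18      ] 0.12 0.45 -> 0.0 0.0716 0.0 0.8 -0.0 -0.335
```

Call:
send_rows --moves "0 0 0 0 0 0.135 -1; 0 0 0 0 0 0.135 -1; 0 0 0 0 0 0.135 -1"

```text
time: 4.08
eef_pos: [0.4333, 0.0955, 0.1119]
tcp_rot: [0.998, 0.06, 0.0, 0.0]
contact_force: [0.3, -0.3, 0.7]
opening: -0.001
finger_force: 0.0
```

Call:
send_rows --moves "0 0 0 0.1 0 0 -1; 0 0 0 0.18 0 0 -1; 0 0 0 0.225 0 0 -1; 0 0.008 0 0.275 0 -0.018 -1; 0 0.008 0 0.275 0 -0.018 -1"

```text
time: 4.7
eef_pos: [0.4858, 0.1022, 0.1143]
tcp_rot: [0.998, 0.06, 0.023, -0.002]
contact_force: [-3.5, -0.5, 0.7]
opening: 0.003
finger_force: 0.0
```

```bash
python3 -c "
from g import *
p=np.zeros(3);u=np.array([np.cos(.12),np.sin(.12),0]);R0=Rt(.12,.05)
for d,z,a in [(.065,.12,.1),(.085,.133,.2),(.105,.15,.3),(.125,.165,.4),(.14,.175,.45),(.15,.18,.45)]: row(u*(d-.055)+[0,0,z-.1165],.12,a,p,R0)
"
```

```text
[0.00992809 0.00119712 0.0035    ] 0.12 0.1 -> -0.0 0.008 0.0 0.0508 -0.0 -0.015
[0.02978426 0.00359137 0.0165    ] 0.12 0.2 -> 0.0 0.0239 -0.0 0.1539 -0.0 -0.0749
[0.04964043 0.00598561 0.0335    ] 0.12 0.3 -> 0.0 0.0398 0.0 0.2581 -0.0 -0.1548
[0.0694966  0.00837985 0.0485    ] 0.12 0.4 -> -0.0 0.0557 -0.0 0.3617 -0.0 -0.2247
[0.08438873 0.01017554 0.0585    ] 0.12 0.45 -> 0.0 0.0637 0.0 0.4391 -0.0 -0.2709
[0.09431682 0.01137266 0.0635    ] 0.12 0.45 -> 0.0 0.0637 0.0 0.4903 -0.0 -0.2934
```

Call:
send_rows --moves "0 0.008 0 0.05 0 -0.015 -1; 0 0.016 0 0.1 0 -0.045 -1; 0 0.024 0 0.155 0 -0.075 -1; 0 0.032 0 0.205 0 -0.115 -1; 0 0.04 0 0.26 0 -0.155 -1; 0 0.048 0 0.31 0 -0.19 -1; 0 0.056 0 0.36 0 -0.225 -1; 0 0.06 0 0.4 0 -0.25 -1; 0 0.064 0 0.44 0 -0.27 -1; 0 0.064 0 0.44 0 -0.27 -1"

```text
time: 5.95
eef_pos: [0.5725, 0.1123, 0.174]
tcp_rot: [0.973, 0.058, 0.225, -0.013]
contact_force: [-0.9, 0.9, -1.9]
opening: -0.003
finger_force: 1.0
```

Call:
send_rows --moves "0 0 0 0.045 0 0.022 -1; 0 0 0 0.09 0 0.044 -1; 0 0 0 0.09 0 0.044 -1"

```text
time: 6.32
eef_pos: [0.5933, 0.1149, 0.1747]
tcp_rot: [0.972, 0.058, 0.225, -0.013]
contact_force: [-3.0, 0.2, 2.6]
opening: 0.002
finger_force: 1.6
```

Call:
send_rows --moves "0 0 0 0.022 0 0.011 -1; 0 0 0 0.045 0 0.022 -1; 0 0 0 0.045 0 0.022 -1"

```text
time: 6.7
eef_pos: [0.5946, 0.1153, 0.1738]
tcp_rot: [0.975, 0.061, 0.212, -0.013]
contact_force: [-53.5, -10.9, 37.0]
opening: 0.001
finger_force: 27.8
```

Hard stop at the predicted shut position. I'll back off and check with the cameras.

Call:
send_rows --moves "0 0 0 -0.09 0 -0.044 -1; 0 0 0 -0.3 0 -0.3 -1; 0 0 0 -0.5 0 -0.6 0; 0 0 0 -0.5 0 -0.6 0; 0 0 0 -0.5 0 -0.6 0"

```text
time: 7.32
eef_pos: [0.4614, 0.0987, 0.2401]
tcp_rot: [0.972, 0.058, 0.227, -0.013]
contact_force: [0.2, -0.6, -0.2]
opening: 0.5
finger_force: 0.0
```

Run:
```python
from h import *
t=snap('top');s=snap('scene')
rs=lambda im,k:cv2.convertScaleAbs(cv2.resize(im,None,fx=k,fy=k,interpolation=cv2.INTER_CUBIC),alpha=1.4)
a=rs(t['image'][105:230,230:320,::-1],4); b=rs(s['image'][165:290,315:415,::-1],4)
cv2.imwrite('pics/pur3.png',np.hstack([a,b]))
from g import *
from plant import ctrl
st=ctrl.get_state();print(st['eef_pos'],st['contact_force'],st['qpos'])
row([.5,-.05,.25],-.2,0)
row([.5,-.25,.15],-.2,0,np.array([.5,-.05,.25]),Rt(-.2,0))
```

```text
[0.46115852 0.09874987 0.23794063] [ 0.2906647  -0.17732833 -0.48911722] [-0.04015375 -0.42889335  2.30882398  0.09526744  0.81462175  1.36196891]
[0.5, -0.05, 0.25] -0.2 0 -> -0.0115 -0.0717 0.0499 0.1203 0.7616 -0.008
[0.5, -0.25, 0.15] -0.2 0 -> 0.0 0.0 0.0 0.1987 0.9801 0.5
```

View pics/pur3.png

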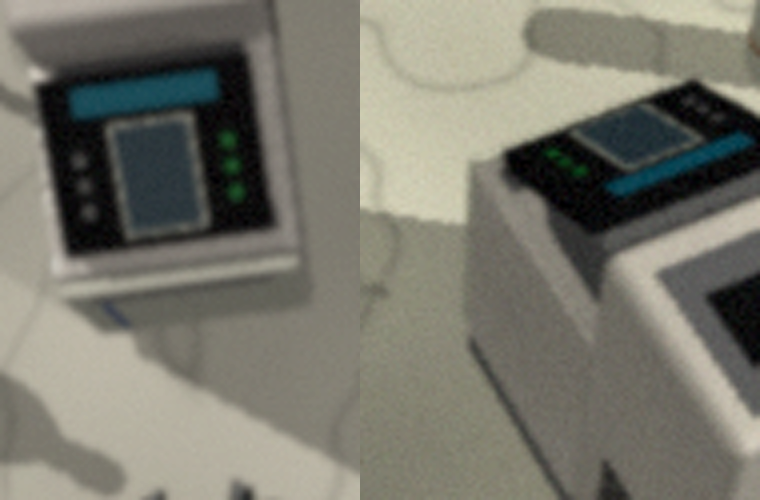

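The panel is shut, with its top edge flush at about (70..295, 270), and the console is unchanged. Next is the key.

Call:
send_rows --moves "-0.0115 -0.072 0.05 0.12 0.76 -0.008 0.4; -0.0115 -0.072 0.05 0.12 0.76 -0.008 0.4; -0.0115 -0.072 0.05 0.12 0.76 -0.008 0.4; -0.0115 -0.072 0.05 0.12 0.76 -0.008 0.4; -0.0115 -0.072 0.05 0.12 0.76 -0.008 0.4"

```text
time: 8.05
eef_pos: [0.499, -0.0492, 0.2477]
tcp_rot: [0.995, -0.1, -0.003, -0.0]
contact_force: [0.3, 0.5, -0.2]
opening: 0.705
finger_force: 0.0
```

Call:
send_rows --moves "0 0 0 0.2 0.98 0.3 0.4; 0 0 0 0.2 0.98 0.3 0.4; 0 0 0 0.2 0.98 0.3 0.4; 0 0 0 0.2 0.98 0.3 0.4; 0 0 0 0.2 0.98 0.3 0.4"

```text
time: 8.68
eef_pos: [0.4985, -0.2491, 0.1887]
tcp_rot: [0.995, -0.1, -0.002, -0.001]
contact_force: [-1.3, 0.4, -0.8]
opening: 0.698
finger_force: 0.0
```

```bash
python3 -c "
from g import *
row([.503,-.339,.1],-.2,0)
row([.503,-.339,.034],-.2,0)"
```

```text
[0.503, -0.339, 0.1] -0.2 0 -> -0.0001 0.0007 -0.0002 0.114 0.4361 0.4428
[0.503, -0.339, 0.034] -0.2 0 -> -0.0001 0.0007 -0.0002 0.1155 0.4362 0.7728
```

Call:
send_rows --moves "0 0.001 0 0.115 0.436 0.2 0.4; 0 0.001 0 0.115 0.436 0.44 0.4; 0 0.001 0 0.115 0.436 0.44 0.4; 0 0.001 0 0.115 0.436 0.65 0.4; 0 0.001 0 0.115 0.436 0.77 0.4; 0 0.001 0 0.115 0.436 0.77 0.4; 0 0.001 0 0.115 0.436 0.77 0.4"

```text
time: 9.55
eef_pos: [0.5052, -0.3392, 0.0379]
tcp_rot: [0.995, -0.099, 0.003, 0.001]
contact_force: [0.0, -0.5, 0.6]
opening: 0.698
finger_force: 0.0
```

```bash
python3 -c "
from g import *
row([.503,-.339,.034],-.2,0)"
```

```text
[0.503, -0.339, 0.034] -0.2 0 -> 0.0004 -0.0009 0.0002 -0.0111 0.001 0.0196
```

Call:
send_rows --moves "0 0 0 0 0 0.012 0.4; 0 0 0 0 0 0.012 0; 0 0 0 0 0 0.012 -1; 0 0 0 0 0 0.012 -1; 0 0 0 0 0 0.012 -1; 0 0 0 0 0 0.012 -1; 0 0 0 0 0 0.012 -1; 0 0 0 0 0 0.012 -1" --newtons 20

```text
time: 10.55
eef_pos: [0.5037, -0.3399, 0.0332]
tcp_rot: [0.995, -0.1, 0.001, 0.001]
contact_force: [0.0, -0.9, 2.5]
opening: 0.136
finger_force: 23.4
```

Call:
send_rows --moves "0 0 0 0 0 -0.2 -1; 0 0 0 0 0 -0.5 -1; 0 0 0 0 0 -0.95 -1; 0 0 0 0 0 -0.95 -1; 0 0 0 0 0 -0.95 -1; 0 0 0 0 0 -0.95 -1"

```text
time: 11.3
eef_pos: [0.5022, -0.3384, 0.2202]
tcp_rot: [0.995, -0.1, -0.0, -0.001]
contact_force: [0.6, -0.4, -0.9]
opening: 0.138
finger_force: 23.0
```

Key held (opening about 11.7 mm, 23 N). I'll refine the reader plane from the last pictures, using the blue display, the field and the green dots, all on the same face.

```bash
cat > fit.py <<'E'
from h import *
def masks(c,roi,n):
    x0,y0,x1,y1=roi; k=4
    im=cv2.GaussianBlur(c['image'][y0:y1,x0:x1],(0,0),.6)
    im=cv2.resize(im,None,fx=k,fy=k,interpolation=cv2.INTER_CUBIC); h=cv2.cvtColor(im,cv2.COLOR_RGB2HSV).astype(int)
    cv=lambda p:(np.array(p,float)+.5)/k-.5+[x0,y0]
    H,S,V=h[...,0],h[...,1],h[...,2]; out={}
    disp=((H>85)&(H<110)&(S>150)&(V>55)).astype(np.uint8)
    field=((H>90)&(H<125)&(S>30)&(S<150)&(V>45)).astype(np.uint8)
    green=((H>45)&(H<80)&(S>110)&(V>40)).astype(np.uint8)
    for nm,m in (('disp',disp),('field',field)):
        m=cv2.morphologyEx(m,cv2.MORPH_OPEN,np.ones((7,7)))
        ct=max(cv2.findContours(m,0,1)[0],key=cv2.contourArea)
        hull=cv2.convexHull(ct); 
        q=cv2.approxPolyN(hull,4,ensure_convex=True).reshape(-1,2)
        M=cv2.moments(hull); out[nm]=cv(q); out[nm+'c']=cv([M['m10']/M['m00'],M['m01']/M['m00']]); print(n,nm,M['m00']/16,out[nm].round(1).tolist())
    nn,_,st,ce=cv2.connectedComponentsWithStats(green)
    i=[j for j in range(1,nn) if st[j,4]>40]; out['g']=cv(ce[i]); print(n,'green',out['g'].round(2).tolist())
    return out
T,S=load('top'),load('scene')
a=masks(T,(230,105,320,175),'top'); b=masks(S,(340,170,415,230),'scene')
pickle.dump((a,b),open('m.pkl','wb'))
E
python3 fit.py
```

```text
top disp 179.0 [[282.6, 128.1], [248.6, 133.4], [248.6, 127.6], [282.6, 122.9]]Traceback (most recent call last):
  File "fit.py", line 21, in <module>
    a=masks(T,(230,105,320,175),'top'); b=masks(S,(340,170,415,230),'scene')
  File "fit.py", line 13, in masks
    ct=max(cv2.findContours(m,0,1)[0],key=cv2.contourArea)
ValueError: max() iterable argument is empty
```

Run:
```python
from h import *
for n,p in (('top',[(268,149),(288,146),(260,137),(276,160)]),('scene',[(383,199),(375,200),(365,203),(380,207)])):
    c=load(n); h=cv2.cvtColor(c['image'],cv2.COLOR_RGB2HSV); print([h[y-1:y+2,x-1:x+2].reshape(-1,3).mean(0).round().tolist() for x,y in p])
```

```text
[[99.0, 68.0, 43.0], [65.0, 154.0, 44.0], [76.0, 26.0, 56.0], [75.0, 30.0, 52.0]]
[[99.0, 101.0, 37.0], [97.0, 65.0, 42.0], [65.0, 189.0, 20.0], [68.0, 50.0, 35.0]]
```

```bash
sed -i 's/(S>30)&(S<150)&(V>45)/(S>42)\&(S<140)\&(V>28)/; s/(S>110)&(V>40)/(S>110)\&(V>22)/; s/(V>55)/(V>40)/' fit.py
cat >> fit.py <<'E'
def order(q,first,):  # roll so that corner nearest predicted projection order matches
    return q
W=np.array([[.6985,.1573,.2614],[.7043,.1069,.259],[.6384,.0991,.2187],[.6319,.154,.219]])
def match(q,ref):
    from scipy.optimize import linear_sum_assignment as L
    d=np.linalg.norm((q-q.mean(0))[:,None]-(ref-ref.mean(0))[None],axis=2); i,j=L(d); o=np.empty_like(q); o[j]=q[i]; return o
# display strip: same axes, wide 0.09 x .016 approx
up=(W[0]+W[1]-W[2]-W[3])/2; yl=(W[0]+W[3]-W[1]-W[2])/2; up/=np.linalg.norm(up); yl/=np.linalg.norm(yl)
D=np.array([.008*up+.045*yl,.008*up-.045*yl,-.008*up-.045*yl,-.008*up+.045*yl])+W.mean(0)+.052*up
pts=[]
for nm,ref in (('field',W),('disp',D)):
    A=match(a[nm],proj(T,ref));B=match(b[nm],proj(S,ref)); P=tri(T,A,S,B); print(nm,P.round(4).tolist()); pts.append(P[:,:3])
ga=a['g'][np.argsort(a['g'][:,1])]; gb=b['g'][np.argsort(-b['g'][:,1])]
if len(ga)==len(gb)==3: P=tri(T,ga,S,gb);print('green',P.round(4).tolist()); pts.append(P[:,:3])
X=np.vstack(pts); c=X.mean(0); n=np.linalg.svd(X-c)[2][2]; n*=np.sign(n[2]); print('plane n',n,'tilt',np.arccos(n[2]),'yaw of -n',np.arctan2(-n[1],-n[0]),'res',((X-c)@n).round(4))
c4=pts[0].mean(0);print('field ctr',c4)
for Q in pts[:2]:
    for v in (Q[0]-Q[1],Q[3]-Q[2]): print('across',np.linalg.norm(v).round(4),'yaw',np.arctan2(-v[0],v[1]).round(3))
    for v in (Q[0]-Q[3],Q[1]-Q[2]): print('up',np.linalg.norm(v).round(4),'yaw',np.arctan2(v[1],v[0]).round(3),'tilt',np.arcsin(v[2]/np.linalg.norm(v)).round(3))
E
python3 fit.py
```

```text
top disp 265.15625 [[283.6, 129.4], [248.4, 134.4], [246.4, 126.9], [283.6, 121.9]]
top field 381.0 [[278.9, 158.9], [263.1, 161.6], [258.6, 137.6], [275.1, 135.4]]
top green [[286.46, 139.52], [287.52, 145.87], [288.6, 152.48]]
scene disp 137.03125 [[411.4, 201.1], [377.9, 214.1], [377.9, 209.9], [411.4, 196.6]]
scene field 199.78125 [[398.1, 199.4], [381.9, 205.9], [369.4, 197.1], [384.6, 191.4]]
scene green [[366.13, 205.13]]
field [[0.6926, 0.1532, 0.2565, 0.0013], [0.6982, 0.1114, 0.2552, 0.0006], [0.6442, 0.1038, 0.2272, 0.0012], [0.6377, 0.1449, 0.2264, 0.001]]
disp [[0.7157, 0.1787, 0.2688, 0.0063], [0.7283, 0.0887, 0.2704, 0.0016], [0.7121, 0.0922, 0.2639, 0.005], [0.6998, 0.1799, 0.2645, 0.0059]]
plane n [-0.46855032 -0.06449491  0.88107946] tilt 0.49265665602356784 yaw of -n 0.1367881893589776 res [ 0.0001 -0.0011  0.0001 -0.0003 -0.0016 -0.0004  0.0013  0.002 ]
field ctr [0.66820013 0.12831791 0.24132142]
across 0.0422 yaw 0.134
across 0.0417 yaw 0.158
up 0.0632 yaw 0.149 tilt 0.498
up 0.0613 yaw 0.139 tilt 0.473
across 0.091 yaw 0.139
across 0.0886 yaw 0.139
up 0.0165 yaw -0.073 tilt 0.262
up 0.0179 yaw -0.214 tilt 0.372
```

```bash
cat > tgt.py <<'E'
from g import *
C=np.array([.668,.1283,.2413]);psi,t=.14,.493
n=-Rt(psi,t)[:,2]
E
python3 -c "
from tgt import *
row([.53,-.15,.30],-.05,.15)
A=np.array([.53,-.15,.30]);RA=Rt(-.05,.15)
row([.60,.03,.33],psi,t,A,RA)
row(C+n*.085,psi,t,np.array([.60,.03,.33]),Rt(psi,t))"
```

```text
[0.53, -0.15, 0.3] -0.05 0.15 -> 0.0015 0.024 -0.0239 -0.0514 -0.9518 -0.3973
[0.6, 0.03, 0.33] 0.14 0.493 -> 0.0096 0.0544 -0.0288 0.3236 -0.9164 -0.1028
[0.62816558 0.12268646 0.31617795] 0.14 0.493 -> 0.0 0.0 0.0 0.1471 -0.4392 0.1575
```

Call:
send_rows --moves "0 0 0 0 -0.1 -0.3 -1; 0 0.01 -0.01 -0.05 -0.35 -0.4 -1; 0.0015 0.024 -0.024 -0.05 -0.6 -0.4 -1; 0.0015 0.024 -0.024 -0.05 -0.95 -0.4 -1; 0.0015 0.024 -0.024 -0.05 -0.95 -0.4 -1; 0.0015 0.024 -0.024 -0.05 -0.95 -0.4 -1"

```text
time: 12.05
eef_pos: [0.5304, -0.1506, 0.3004]
tcp_rot: [0.997, -0.024, 0.075, 0.003]
contact_force: [-0.5, 0.3, -0.4]
opening: 0.137
finger_force: 23.0
```

Call:
send_rows --moves "0.003 0.015 -0.01 0.08 -0.2 -0.05 -1; 0.006 0.03 -0.02 0.2 -0.45 -0.1 -1; 0.01 0.054 -0.029 0.32 -0.7 -0.1 -1; 0.01 0.054 -0.029 0.32 -0.92 -0.1 -1; 0.01 0.054 -0.029 0.32 -0.92 -0.1 -1; 0.01 0.054 -0.029 0.32 -0.92 -0.1 -1"

```text
time: 12.8
eef_pos: [0.6003, 0.0282, 0.3308]
tcp_rot: [0.968, 0.069, 0.243, -0.016]
contact_force: [-0.4, 0.1, 0.2]
opening: 0.138
finger_force: 23.0
```

```bash
python3 -c "
from tgt import *
from plant import ctrl
s=ctrl.get_state();print(s['eef_pos'],s['contact_force'],s['wrist_torque'],s['finger_force'],s['opening'])
row(C+n*.085,psi,t)"
```

```text
[0.60031969 0.02824885 0.33082033] [-0.40014332  0.06393246  0.18195635] [-0.07203547  0.27678632  0.03276593] 23.00610065460205 0.13779252026681443
[0.62816558 0.12268646 0.31617795] 0.14 0.493 -> 0.0001 0.0002 0.0003 0.1458 -0.448 0.1603
```

Call:
send_rows --moves "0 0 0 0.146 -0.25 0.1 -1; 0 0 0 0.146 -0.448 0.16 -1; 0 0 0 0.146 -0.448 0.25 -1; 0 0 0 0.146 -0.448 0.35 -1; 0 0 0 0.146 -0.448 0.385 -1; 0 0 0 0.146 -0.448 0.385 -1"

```text
time: 13.55
eef_pos: [0.649, 0.1259, 0.2765]
tcp_rot: [0.968, 0.068, 0.243, -0.017]
contact_force: [-0.3, 0.4, 0.1]
opening: 0.138
finger_force: 23.0
```

Run:
```python
from tgt import *
t_=snap('top');s=snap('scene')
rs=lambda im,k:cv2.convertScaleAbs(cv2.resize(im,None,fx=k,fy=k,interpolation=cv2.INTER_CUBIC),alpha=2)
a=rs(t_['image'][105:205,230:310,::-1],5); b=rs(s['image'][155:235,340:420,::-1],5)
b=cv2.copyMakeBorder(b,0,100,0,0,0)
cv2.imwrite('pics/pre.png',np.hstack([a,b]))
from plant import ctrl
st=ctrl.get_state();p=np.array(st['eef_pos']);print(p,st['contact_force'],'height above face of TCP',(p-C)@n,'rel tool',Rt(psi,t).T@(p-C))
row(C+n*.025,psi,t)
```

```text
[0.64929551 0.12647166 0.27825547] [-0.36123846  0.00156747  0.31299724] height above face of TCP 0.041441121082529814 rel tool [ 0.0009493  -0.00079963 -0.04144112]
[0.65628399 0.12664896 0.26332293] 0.14 0.493 -> 0.0001 -0.0002 0.0003 -0.0048 0.0039 0.0822
```

View pics/pre.png

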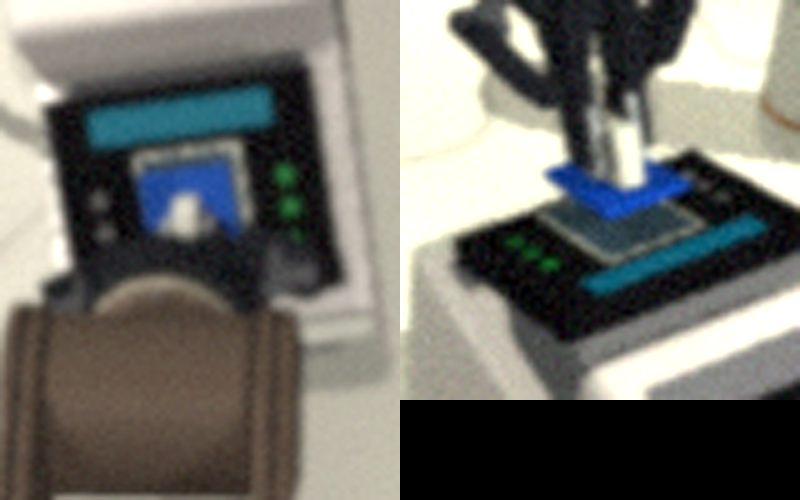

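The key hovers parallel over the field. In the right half its corners are at (545,175), (612,218) and (692,185). I'll check its offset numerically.

Run:
```python
from tgt import *
S=load('scene')
q=(np.array([(545,175),(612,218),(692,185)],float)-[400,0]+.5)/5-.5+[340,155]
X=onplane(S,q,C+n*.0205,n)  # mid of plate thickness at 18 mm gap
m=(X[0]+X[2])/2; Rr=Rt(psi,t)
print('sides',np.linalg.norm(X[0]-X[1]),np.linalg.norm(X[1]-X[2]))
print('centre in (up,right,into)',Rr.T@(m-C)); 
for v in (X[1]-X[0],X[1]-X[2]): print('dir',Rr.T@v)
```

```text
sides 0.0657472834044979 0.04368938680568397
centre in (up,right,into) [ 0.00218232 -0.00159492 -0.0205    ]
dir [ 6.57469780e-02 -2.00403384e-04  7.99738736e-18]
dir [ 2.01741398e-03  4.36427836e-02 -8.31934195e-17]
```

Call:
send_rows --moves "0 0 0 -0.007 0.004 0.03 -1; 0 0 0 -0.007 0.004 0.06 -1; 0 0 0 -0.007 0.004 0.075 -1; 0 0 0 -0.007 0.004 0.075 -1"

```text
time: 14.15
eef_pos: [0.6548, 0.1274, 0.2632]
tcp_rot: [0.967, 0.069, 0.243, -0.017]
contact_force: [-0.1, -0.2, 0.1]
opening: 0.138
finger_force: 23.0
```

Call:
send_rows --moves "0 0 0 0 0 0.005 -1; 0 0 0 0 0 0.01 -1; 0 0 0 0 0 0.01 -1"

```text
time: 14.52
eef_pos: [0.6558, 0.1275, 0.262]
tcp_rot: [0.967, 0.069, 0.244, -0.017]
contact_force: [0.3, -0.3, -0.8]
opening: 0.132
finger_force: 23.0
```

Call:
send_rows --moves "0 0 0 0 0 0.005 -1; 0 0 0 0 0 0.01 -1; 0 0 0 0 0 0.01 -1"

```text
time: 14.9
eef_pos: [0.6564, 0.1275, 0.2611]
tcp_rot: [0.967, 0.069, 0.243, -0.017]
contact_force: [-5.7, -0.9, 3.4]
opening: 0.138
finger_force: 23.9
```

```bash
python3 -c "
from tgt import *
from plant import ctrl
s=ctrl.get_state();p=np.array(s['eef_pos']);print(Rt(psi,t).T@(p-C),Rt(psi,t).T@s['contact_force'],s['wrist_torque'])"
```

```text
[-0.00083104 -0.00083662 -0.02289436] [-3.44190729  0.11437778 -5.73374939] [-0.12084251  0.5903471  -0.05145773]
```

Call:
send_rows --moves "0 0 0 0 0 0.003 -1; 0 0 0 0 0 0.005 -1; 0 0 0 0 0 0.005 -1; 0 0 0 0 0 0.005 -1"

```text
time: 15.4
eef_pos: [0.6565, 0.1275, 0.261]
tcp_rot: [0.967, 0.07, 0.243, -0.017]
contact_force: [-11.1, -1.6, 7.0]
opening: 0.136
finger_force: 24.8
```

```bash
python3 -c "
from tgt import *
from plant import ctrl
s=ctrl.get_state();p=np.array(s['eef_pos']);Rr=R.from_quat(s['tcp_rot']).as_matrix();print(Rt(psi,t).T@(p-C),Rt(psi,t).T@s['contact_force'],Rt(psi,t).T@s['wrist_torque'],R.from_matrix(Rt(psi,t).T@Rr).as_rotvec())"
```

```text
[-0.00081923 -0.0008393  -0.02283865] [ -6.54660427   0.04662498 -11.43739066] [-0.09127841 -0.92537333  0.07917139] [-2.78447507e-05 -1.03869496e-03 -3.45547008e-03]
```

Call:
send_rows --moves "0 0 0 -0.003 0 0 -1; 0 0 0 -0.005 0 0 -1; 0 0 0 -0.005 0 0 -1; 0 0 0 -0.005 0 0 -1"

```text
time: 15.9
eef_pos: [0.6564, 0.1275, 0.2609]
tcp_rot: [0.967, 0.069, 0.244, -0.017]
contact_force: [-7.3, -1.1, 6.1]
opening: 0.137
finger_force: 24.3
```

```bash
cat > st.py <<'E'
from tgt import *
from plant import ctrl
s=ctrl.get_state();p=np.array(s['eef_pos']);Rr=R.from_quat(s['tcp_rot']).as_matrix();Q=Rt(psi,t).T
print(s['time'],(Q@(p-C)*1e3).round(2),(Q@s['contact_force']).round(2),(Q@s['wrist_torque']).round(3),R.from_matrix(Q@Rr).as_rotvec().round(4),s['finger_force'])
E
python3 st.py
```

```text
15.9 [ -0.91  -0.83 -22.78] [-3.58  0.05 -8.9 ] [-0.019 -0.569  0.007] [-0.0001  0.0017 -0.0032] 24.252627789974213
```

Call:
send_rows --moves "0 0 0 -0.003 0 0.001 -1; 0 0 0 -0.003 0 0.001 -1; 0 0 0 -0.003 0 0.001 -1; 0 0 0 -0.003 0 0.001 -1; 0 0 0 -0.003 0 0.001 -1; 0 0 0 -0.003 0 0.001 -1"

```text
time: 16.65
eef_pos: [0.6564, 0.1275, 0.2609]
tcp_rot: [0.967, 0.069, 0.245, -0.017]
contact_force: [-4.8, -1.6, 5.5]
opening: 0.133
finger_force: 24.2
```

```bash
python3 - <<'E'
import st
from h import *
s=snap('scene');t=snap('top')
rs=lambda im,k:cv2.convertScaleAbs(cv2.resize(im,None,fx=k,fy=k,interpolation=cv2.INTER_CUBIC),alpha=2)
cv2.imwrite('pics/end.png',np.hstack([rs(s['image'][165:235,345:415,::-1],6),rs(t['image'][110:180,235:295,::-1],6)]))
E
python3 st.py
```

```text
16.65 [ -0.95  -0.83 -22.75] [-1.75  0.89 -7.2 ] [ 0.006 -0.36   0.003] [-0.0001  0.0031 -0.0031] 24.205229580402374
16.75 [ -0.95  -0.86 -22.74] [-2.32 -0.05 -8.42] [-0.003 -0.431  0.022] [-0.0001  0.0031 -0.0031] 24.205302894115448
```

View pics/end.png

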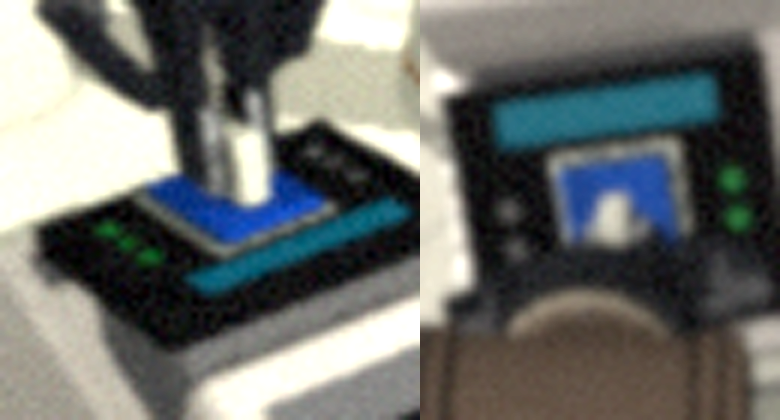

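The key lies flush inside the white outline with an even border, pressed with about 8 N, and the display and dots haven't moved. I'm handing the job in.

```bash
python3 -c "
from plant import ctrl
print(ctrl.sign_off())"
```

```text
the job is handed in; nothing more can be done
None
```

I shut the front panel, lifted the blue key off the coaster, and handed the job in with it still gripped and lying flush and centred on the reader field at about 8 N. The hand-in gave no verdict, and "panel shut" rests on the hard stop and the pictures, not a measured angle.

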